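# Move the wash basket to the spring-keeper hook

### The arm

A 7-joint arm with a two-finger parallel gripper is mounted at the origin on a cart in front of the work surface, level with it; the furniture and walls round the work are solid. World frame = base frame: x ahead of the robot, y to its left, z up, the work surface at z = 0. Lengths are in m, angles in rad, forces in N, time in s.
With the tool pointing down it reaches from about 0.35 to 0.9 m from the base axis. Payload 8.1 kg.
Tool frame: the origin (TCP) lies on the centre line of the jaws, within the pads' length; the fingertips stand 22 mm ahead of it and the grasp point (between the pads) lies 3 mm ahead of it (arm.finger_overhang is the distance from the TCP to the fingertips, in m); z points along the fingers, y is the direction in which the jaws open and shut (so a half turn about z gives the same grasp; the last joint's range is limited). The gripper opens to 92 mm and grips with 3 to 60 N. Pads are 19 mm wide; open, the fingers measure 130 mm over their backs; the gripper's body (75 mm by 190 mm) begins 47 mm behind the grasp point.
Start: joints at [-1.344, 0.434, 0.025, 1.573, -0.012, 1.134, -0.075], TCP at [0.202, 0.591, 0.249] pointing down, gripper open.
Joint ranges: [-2.62, 2.62], [-0.44, 2.09], [-1.27, 1.32], [0.08, 2.57], [-1.32, 4.46], [0.12, 2], [-2.74, 2.74]. Speed limits (rad/s): [2.22, 2.22, 3.01, 3.01, 3.14, 3.14, 3.14].

### API

Orientations are given as a rotation vector (axis times angle).
In Python, from cell import arm gives the robot as it stands. The module is installed in compiled form; this text tells all that it offers.
- The arm moves only by the tool step_arm, never from a script. Its argument "plan" is a list of rows, each an object of numbers: "wx", "wy", "wz": the turn, a rotation vector about the tool's x, y, z in units of 6 degrees (1.0 is 6 degrees); "tx", "ty", "tz": the shift along the tool's x, y, z in cm; "hand": the opening, from 0 (shut) to 1 (fully open). A call has exactly 10 rows; each row shifts and turns the commanded pose from where the row before left it, along the tool's axes as they then stand; what a row does not reach is not made up. A row lasts 1/12 s, in which the tool goes at most 41.7 mm and 7.16 degrees, less where a joint would pass 70% of its speed; a pose out of reach is approached as far as the arm can. A call is refused whole if a number of a shift passes 4.17 or a number of a turn 1, either way. A call with a gripper value outside its range is refused whole. The fingers move at their own pace and stop on an object; "force" is the grip in N (left out, the last holds). Time passes only in rows, so rows that do not move let the fingers close, or fill a call up. It gives the time, the measured TCP pose, the force and the opening at its end, in the units of the state.
- arm.observe(): the state, without advancing time (a new reading comes with each control period).
- arm.get_image(name): name is "side" or "top" or "wrist"; returns (picture, depth): 480x640x3 uint8, red, green, blue; 480x640 float32, m along the optical axis (not along the pixel's ray), 0 where there is no reading.
- arm.calibration(name): a dict with "mtx" (3x3 intrinsics, pixels), "dist_coeffs" ([k1, k2, p1, p2, k3] as OpenCV has them; the pictures are not rectified), "R" (3x3) and "t" (3): a world point X has camera coordinates R X + t. Camera axes: x right, y down, z forward; pixel columns grow to the right and rows downward; lengths in m; the calibration is good to about 2 mm. A picture is of the moment at which its call begins: read the wrist's pose just before it. calibration takes no time and is no camera call; for the wrist camera it gives the pose at the moment of the call.
- arm.sign_off(): hands the job in, once; it reports no verdict.
The state is a dict: "clock": time; "joints": joint angles; "dq": joint speeds; "joint_efforts": joint torques, N m; "position": TCP position; "ee_rot": TCP orientation; "force": force on the tool from outside, world axes, zero at the start; "ft_torque": the same for the moment, N m; "width": opening from 0.0 (shut) to 1.0 (fully open).
Only numpy, scipy, OpenCV 4.12 (cv2) and the standard library are available. Lean on these libraries where they do the work, as an engineer would, in place of code of your own. Each camera call takes 0.05 s, during which the arm holds its last target.

### The job

Take the wire basket, with its two small bottles, off the arm of the blue-based wash stand and hang it on the arm of the grey-based drying stand: press its bar gently back against the yellow spring keeper, without driving the keeper to its end stop, let it down behind the orange lip until it is fully home, and let go. Keep the basket level and hanging free all the way, never set it down on the bench, do not force it against the stands, and leave the timer, the blue foam float and the tape roll where they are.

Things in the scene. Friction and masses are not known exactly. Their poses are not given: they have to be found in the camera images.
- basket: Wire basket, 70 (x) x 112 (y) x 45 mm, about 0.3 kg with its two bottles. Origin: centre of its underside; z up. Two uprights at y = +-58 mm carry a steel bar along y, with a blue grip tab on its middle; all rigid. A stand's arm passes under the bar, between the uprights.
- basket_bar (a point): Centre of the basket's bar (10 x 10 mm section, along the basket's y), 125 mm above the basket's origin; the bar's lower face is 120 mm above the origin.
- basket_grip (a point): The place to grip: on the blue tab, 172 mm above the basket's origin. The tab is 10 mm thick (basket x), 40 mm wide (y) and reaches from 130 to 189 mm above the origin. Pinch it from above across its thickness, in its upper half: the yellow keeper needs the space behind its lower part.
- wash_stand: Stand with a blue base plate, where the basket hangs at first. Origin: under its post, on the bench. Its flat steel arm (20 mm wide, 12 mm thick, upper face 155 mm up) points along the stand's own -x. The basket's bar lies on it 85 to 105 mm from the post's axis.
- wash_arm_tip (a point): End of the wash stand's arm, 140 mm from the post's axis, at the height of the arm's upper face. The arm ends in an upturned tip 16 mm high and 7 mm thick: the bar must rise over it to go out along the stand's -x.
- drying_stand: Stand with a grey base plate. Origin: under its post, on the bench. Its flat arm (20 mm wide, 12 mm thick, upper face 165 mm up) points along the stand's own -x. A white saddle with orange lip, seat and yellow keeper is clamped somewhere along the arm; where is not in the readings and must be felt (or seen).
- drying_arm_tip (a point): End of the drying arm, 180 mm from the post's axis, at the arm's upper face; no upturned tip. Heights above it: orange lip's crest 11 mm, seat floor behind the lip 3 mm, keeper's top 26 mm, centre of the seated bar 8 mm. The lip is 8 mm thick with a ramp before it; its seat-side face lies 40 to 110 mm in from the tip.
- keeper (a joint): How far the yellow keeper, an upright plate, is pushed back towards the post (m, 0 to 0.013). At 0 it leaves 4 mm to the lip: the bar, held above the crest, must push it 6 mm or more to go down. Spring 1.6 N at 0, 6.4 N at 6 mm, 12 N at the end stop, 13 mm: stay off that stop. It clamps the seated bar, reading about 0.006.
- dropper_1: Small white-capped dropper bottle, 28 mm wide, 66 mm high, standing in one cell of the basket; origin under its centre.
- dropper_2: Small green-capped dropper bottle, 28 mm wide, 66 mm high, standing in the other cell of the basket; origin under its centre.
- timer: Bystander: white bench timer, 62 x 68 x 21 mm, origin under its centre.
- foam_float: Bystander: blue foam tube float, 50 x 72 x 16 mm, origin under its centre.
- tape_roll: Bystander: roll of beige tape lying flat, 88 mm across, 24 mm high, origin under its centre.
Things that resemble listed ones, but are neither listed nor needed, are in the scene too. Leave any purple or red look-alike of the dropper_1 alone.

How it is judged:
By the outcome, as a careful person would: the job done as asked, in the order asked, and still so for the second after the job is handed in, with the robot touching nothing.
It also fails if it takes over 64 s, if anything falls off the work surface, if the arm or the gripper's body presses on something with over 40 N, if the wrist force passes 120 N, or if a joint passes its speed limit or range.

## Working session

There is one attempt and no reset: what is moved stays moved. The work goes in short steps, Python scripts to look and compute and a tool call to move; the robot and the scene stay as the last step left them, time stands still between calls to the robot, and variables do not carry over. Pictures are saved under pics/ and viewed, and the job is handed in when it is done.

Besides the shell and the picture viewer there is one more tool, called after "Call:" as name(argument=value, ...), one argument or row to a line, values as JSON. step_arm: Moves the arm, as the interface text tells. Its arguments: {"type":"object","properties":{"plan":{"type":"array"},"force":{"type":"number"}},"required":["plan"]}

```bash
mkdir -p pics
cat > h.py <<'E'
import numpy as np, cv2
from cell import arm
def shot(name, tag):
    img,d=arm.get_image(name); c=arm.calibration(name)
    cv2.imwrite(f'pics/{tag}.png',img[:,:,::-1]); np.savez(f'pics/{tag}.npz',img=img,d=d,**{k:np.array(v) for k,v in c.items()})
    return img,d,c
def load(tag):
    z=np.load(f'pics/{tag}.npz'); return z['img'],z['d'],z
def ray(c,u,v):
    p=cv2.undistortPoints(np.array([[[u,v]]],float),np.array(c['mtx'],float),np.array(c['dist_coeffs'],float))[0,0]
    R=np.array(c['R']);t=np.array(c['t']).ravel()
    return -R.T@t, R.T@np.array([p[0],p[1],1.])
def onz(c,u,v,z):
    o,d=ray(c,u,v); return o+d*(z-o[2])/d[2]
def dep(c,dm,u,v):
    o,d=ray(c,u,v); return o+d*dm[int(v),int(u)]
def proj(c,X):
    R=np.array(c['R']);r=cv2.Rodrigues(R)[0]
    return cv2.projectPoints(np.array(X,float).reshape(-1,1,3),r,np.array(c['t'],float),np.array(c['mtx'],float),np.array(c['dist_coeffs'],float))[0].reshape(-1,2)
E
python3 - <<'E'
from h import *
s=arm.observe(); print({k:np.round(v,4).tolist() for k,v in s.items()}, arm.finger_overhang)
for n in ['side','top']:
    shot(n,n+'0'); c=arm.calibration(n); print(n,-np.array(c['R']).T@np.array(c['t']))
E
```

```text
{'clock': 0.0, 'joints': [-1.3436, 0.4353, 0.025, 1.5741, -0.0116, 1.134, -0.0751], 'dq': [0.0006, -0.0, -0.0005, 0.0004, -0.0008, 0.0008, -0.0014], 'joint_efforts': [-0.0001, -66.7863, 0.9846, -31.4464, -0.0607, 0.0432, 0.0002], 'position': [0.2023, 0.5908, 0.2479], 'ee_rot': [-0.5157, -3.0989, 0.0026], 'force': [-0.2081, 0.378, -0.0141], 'ft_torque': [-0.0188, 0.0482, -0.0349], 'width': 1.0029} 0.022
side [0.12893204 0.9840675  0.76794921]
top [ 0.49396448 -0.0717656   1.1487689 ]
```

View pics/side0.png

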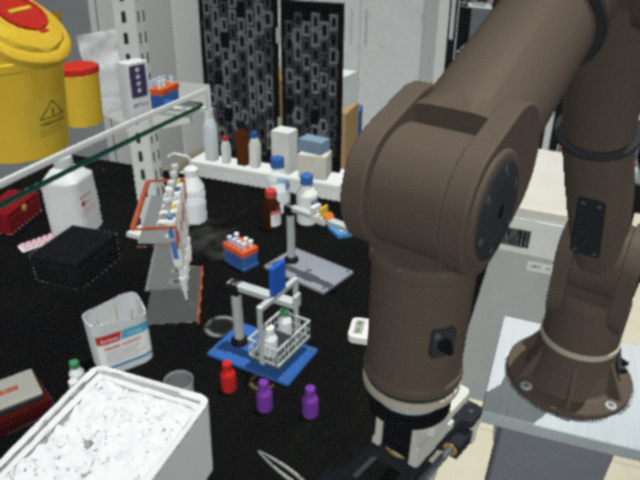

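View pics/top0.png

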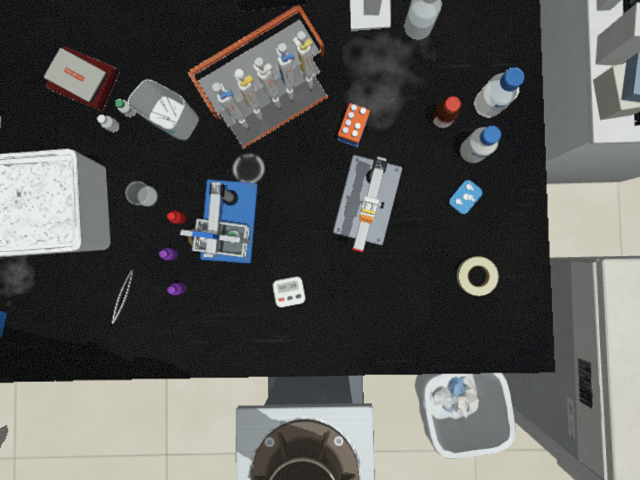

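Side: the basket hangs on the blue stand at ~(280,320), with the grey stand at ~(305,250). Top: blue stand ~(225,220), grey ~(368,200), timer (289,291), float (466,197), tape (478,276).

Run:
```python
from h import *
i,d,c=load('top0')
a=cv2.resize(i[165:275,160:270],None,fx=5,fy=5,interpolation=cv2.INTER_CUBIC)
b=cv2.resize(i[145:265,320:420],None,fx=4.58,fy=4.58,interpolation=cv2.INTER_CUBIC)[:550,:]
cv2.imwrite('pics/tc_a.png',a[:,:,::-1]);cv2.imwrite('pics/tc_b.png',b[:,:,::-1])
i,d,c=load('side0')
a=cv2.resize(i[190:400,200:370],None,fx=2.85,fy=2.85,interpolation=cv2.INTER_CUBIC)
cv2.imwrite('pics/sc.png',a[:,:,::-1])
```

```text
(no output)
```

View pics/tc_a.png

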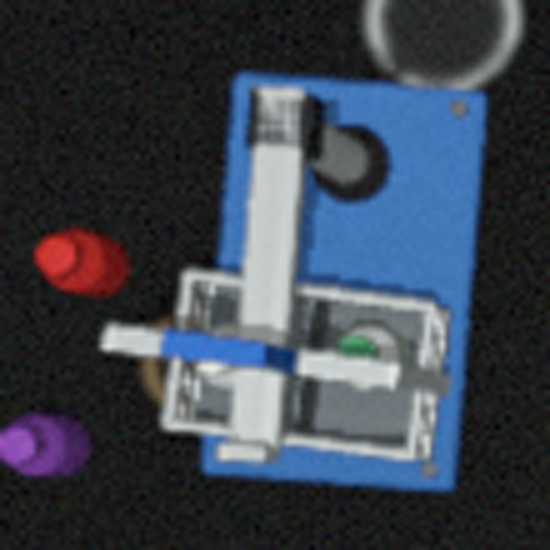

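View pics/tc_b.png

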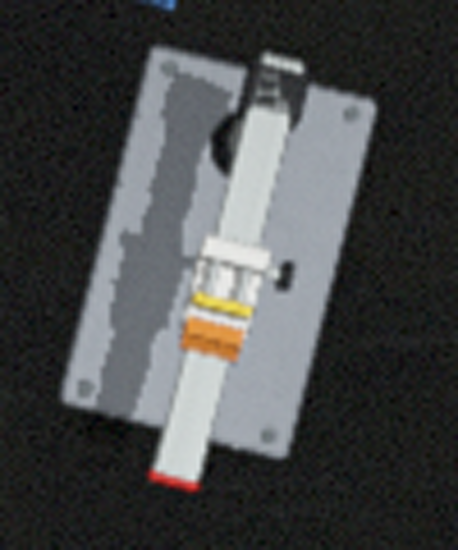

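View pics/sc.png

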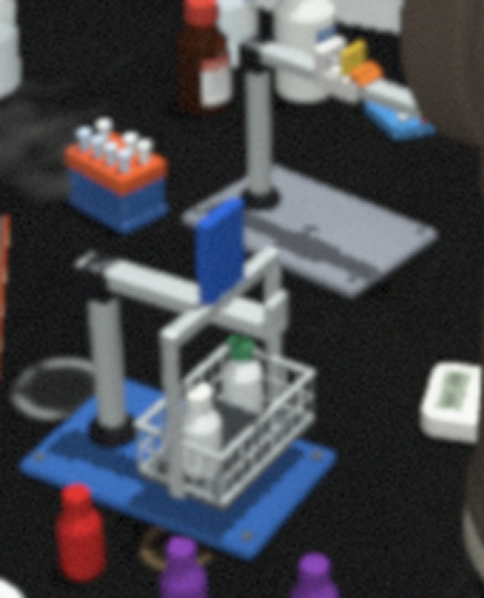

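```bash
cat > m.py <<'E'
from h import *
i,d,c=load('top0')
def pts(mask):
    v,u=np.nonzero(mask&(d>0))
    p=cv2.undistortPoints(np.stack([u,v],1).astype(float).reshape(-1,1,2),c['mtx'],c['dist_coeffs'])[:,0]
    P=np.c_[p,np.ones(len(p))]*d[v,u][:,None]
    return (P-c['t'].ravel())@c['R'],u,v
h=cv2.cvtColor(i,cv2.COLOR_RGB2HSV)
box=lambda u0,u1,v0,v1:(lambda m:(m.__setitem__((slice(v0,v1),slice(u0,u1)),True),m)[1])(np.zeros(d.shape,bool))
P,u,v=pts(box(160,270,165,275)&(h[...,0]>100)&(h[...,0]<130)&(h[...,1]>120))
k=P[:,2]>.15
print('tab',k.sum(),np.percentile(P[k],[2,25,50,75,98],axis=0).round(4).tolist())
T=P[k]; top=T[T[:,2]>.218]; print('tabtop',len(top),top.mean(0),top.min(0),top.max(0))
def S(x,y,s,ox,oy): return ox+(x+.5)/s-.5, oy+(y+.5)/s-.5
for n,x,y,z in [('arm near post',278,150,.155),('arm mid',271,300,.155),('arm before tip',258,440,.155),('tip top',245,453,.171)]:
    uu,vv=S(x,y,5,160,165); print(n,onz(c,uu,vv,z).round(4),'dep',dep(c,d,round(uu),round(vv)).round(4))
for n,x,y,z in [('bar L',105,337,.165),('bar R',397,375,.165)]:
    uu,vv=S(x,y,5,160,165); print(n,onz(c,uu,vv,z).round(4),'dep',dep(c,d,round(uu),round(vv)).round(4))
for n,x,y,z in [('tip',174,487,.165),('armtip red top',176,472,.165),('arm nr post',265,115,.165),('arm mid',247,225,.165),('arm low',195,400,.165),('lip front',211,353,.170),('lip back/top',213,322,.176),('yel low',221,311,.191),('yel top',224,296,.191),('saddle back',237,245,.175)]:
    uu,vv=S(x,y,4.58,320,145); print(n,(round(uu,1),round(vv,1)),onz(c,uu,vv,z).round(4),'dep',dep(c,d,round(uu),round(vv)).round(4))
for n,lo,hi in [('orange',5,16),('yellow',20,32),('red',175,180),('red',0,3)]:
    P,u,v=pts(box(350,385,190,256)&(h[...,0]>=lo)&(h[...,0]<=hi)&(h[...,1]>120)&(h[...,2]>120))
    if len(P): print(n,len(P),u.mean(),v.mean(),v.min(),v.max(),P.mean(0).round(4),P.min(0).round(4),P.max(0).round(4))
E
python3 m.py
```

```text
tab 130 [[0.5365, 0.1514, 0.1515], [0.5403, 0.1545, 0.2194], [0.5427, 0.1666, 0.2222], [0.5459, 0.1779, 0.2237], [0.6351, 0.1891, 0.226]]
tabtop 100 [0.54349045 0.1712062  0.22284902] [0.5379021  0.15102498 0.21888195] [0.55045064 0.19224429 0.22670522]
arm near post [0.6281 0.1619 0.155 ] dep [0.6275 0.1625 0.154 ]
arm mid [0.5665 0.1656 0.155 ] dep [0.5655 0.1645 0.1578]
arm before tip [0.5094 0.1717 0.155 ] dep [0.5086 0.1725 0.1532]
tip top [0.5041 0.1731 0.171 ] dep [0.5045 0.173  0.168 ]
bar L [0.5524 0.2308 0.165 ] dep [0.5525 0.2304 0.1637]
bar R [0.5342 0.1125 0.165 ] dep [0.5333 0.1123 0.1663]
tip (357.6, 250.9) [ 0.5057 -0.1264  0.165 ] dep [ 0.5076 -0.1367 -0.0054]
armtip red top (358.0, 247.7) [ 0.5123 -0.1274  0.165 ] dep [ 0.5117 -0.1275  0.1614]
arm nr post (377.5, 169.7) [ 0.6691 -0.1707  0.165 ] dep [ 0.6685 -0.1698  0.1649]
arm mid (373.5, 193.7) [ 0.6205 -0.1615  0.165 ] dep [ 0.6199 -0.1624  0.165 ]
arm low (362.2, 231.9) [ 0.5438 -0.1366  0.165 ] dep [ 0.5439 -0.1365  0.161 ]
lip front (365.7, 221.7) [ 0.5639 -0.1438  0.17  ] dep [ 0.5634 -0.1445  0.1685]
lip ba
[... 877 characters left out ...]

    p=cv2.undistortPoints(np.stack([u,v],1).astype(float).reshape(-1,1,2),c['mtx'],c['dist_coeffs'])[:,0]
      ~~~~~~~~~~~~~~~~~~~^^^^^^^^^^^^^^^^^^^^^^^^^^^^^^^^^^^^^^^^^^^^^^^^^^^^^^^^^^^^^^^^^^^^^^^^^^^
cv2.error: OpenCV(4.12.0) /io/opencv/modules/calib3d/src/undistort.dispatch.cpp:347: error: (-215:Assertion failed) CV_IS_MAT(_src) && CV_IS_MAT(_dst) && (_src->rows == 1 || _src->cols == 1) && (_dst->rows == 1 || _dst->cols == 1) && _src->cols + _src->rows - 1 == _dst->rows + _dst->cols - 1 && (CV_MAT_TYPE(_src->type) == CV_32FC2 || CV_MAT_TYPE(_src->type) == CV_64FC2) && (CV_MAT_TYPE(_dst->type) == CV_32FC2 || CV_MAT_TYPE(_dst->type) == CV_64FC2) in function 'cvUndistortPointsInternal'
```

```bash
sed -i '/^for n,lo,hi/,$d' m.py
cat >> m.py <<'E'
print()
for n,u,v,z in [('purple1',168,254,.03),('purple2',176,289,.03),('red',176,216,.03),('timer',289,291,.02),('pcap1',163,253,.066),('pcap2',172,288,.066),('tweez',122,297,.0)]:
    print(n,onz(c,u,v,z).round(3),dep(c,d,u,v).round(3))
y,e=np.linalg.eigh(np.cov(top[:,:2].T)); print('tab dir',e[:,1]); L=top[(top[:,2]<.3)]
b,_,_=pts(box(178,262,225,250)&(h[...,1]<60)); b=b[(b[:,2]>.158)&(b[:,2]<.172)&(abs(b[:,1]-.1717)>.025)]
y,e=np.linalg.eigh(np.cov(b[:,:2].T)); print('bar',len(b),b.mean(0),b.min(0),b.max(0),e[:,1],np.degrees(np.arctan2(e[0,1],e[1,1])))
for nm,bb,zz,cen,sgn in [('dry',box(345,385,160,252),.163,None,0),('wash',box(195,235,180,260),.153,None,0)]:
    a,_,_=pts(bb&(h[...,1]<60)); a=a[(abs(a[:,2]-zz-.001)<.006)]
    if nm=='dry': a=a[((a[:,0]<.56)|(a[:,0]>.615))&(a[:,0]<.66)]
    else: a=a[(abs(a[:,1]-.167)<.02)&(a[:,0]>.555)&(a[:,0]<.62)]
    f=np.polyfit(a[:,0],a[:,1],1); print(nm,len(a),f,np.degrees(np.arctan(f[0])),a[:,2].mean())
s=arm.observe(); R=cv2.Rodrigues(np.array(s['ee_rot']))[0]; print(R.round(3))
E
python3 m.py|sed -n '/^$/,$p'
```

```text
purple1 [0.51  0.302 0.03 ] [0.51  0.293 0.056]
purple2 [0.43  0.284 0.03 ] [0.431 0.276 0.057]
red [0.598 0.283 0.03 ] [0.595 0.274 0.056]
timer [0.419 0.026 0.02 ] [0.419 0.026 0.018]
pcap1 [0.512 0.301 0.066] [0.512 0.302 0.062]
pcap2 [0.434 0.282 0.066] [0.434 0.282 0.065]
tweez [0.412 0.421 0.   ] [ 0.412  0.422 -0.002]
tab dir [0.14455688 0.98949649]
bar 137 [0.54175324 0.16340268 0.16394331] [0.52937254 0.11231973 0.1586097 ] [0.55639488 0.23049538 0.16844622] [0.15610857 0.9877399 ] 8.981095248268586
dry 483 [-0.2833423   0.01706049] -15.819669597364934 0.16421044477073934
wash 325 [-0.1013399   0.22508301] -5.786593456393801 0.1537507056992359
[[-0.946  0.324 -0.   ]
 [ 0.324  0.946 -0.001]
 [-0.    -0.001 -1.   ]]
```

Call:
step_arm(
  plan=[
    {"tx": -1.4, "ty": -0.9, "tz": -0.5, "hand": 1},
    {"tx": -2.87, "ty": -1.79, "tz": -0.5},
    {"tx": -2.87, "ty": -1.79, "tz": -0.5},
    {"tx": -2.87, "ty": -1.79, "tz": -0.5},
    {"tx": -2.87, "ty": -1.79, "tz": -0.5},
    {"tx": -2.87, "ty": -1.79, "tz": -0.5},
    {"tx": -2.87, "ty": -1.79, "tz": -0.5},
    {"tx": -2.87, "ty": -1.79, "tz": -0.5},
    {"tx": -2.87, "ty": -1.79, "tz": -0.5},
    {"tx": -2.87, "ty": -1.79, "tz": -0.5},
  ],
)

```text
invalid input at $.plan[0]: expected keys wx, wy, wz, tx, ty, tz, hand
```

Call:
step_arm(
  plan=[
    {"tx": -2.87, "ty": -1.79},
    {"tx": -2.87, "ty": -1.79},
    {"tx": -2.87, "ty": -1.79},
    {"tx": -2.87, "ty": -1.79},
    {"tx": -2.87, "ty": -1.79},
    {"tx": -2.87, "ty": -1.79},
    {"wz": 0.5},
    {"wz": 0.9},
    {"wz": 0.9},
    {"wz": 0.9},
  ],
)

```text
invalid input at $.plan[0]: expected keys wx, wy, wz, tx, ty, tz, hand
```

Call:
step_arm(
  plan=[
    {"wz": 1},
    {"wz": 1},
    {"wz": 1},
    {"wz": 1},
    {"wz": 1},
    {"wz": 1},
    {"wz": 1},
    {"wz": 1},
    {"wz": 1},
    {"wz": 1},
  ],
)

```text
invalid input at $.plan[0]: expected keys wx, wy, wz, tx, ty, tz, hand
```

All keys are needed.

Call:
step_arm(
  plan=[
    {"wx": 0, "wy": 0, "wz": 0, "tx": -1.4, "ty": -0.9, "tz": -0.5, "hand": 1},
    {"wx": 0, "wy": 0, "wz": 0, "tx": -2.87, "ty": -1.79, "tz": -0.5, "hand": 1},
    {"wx": 0, "wy": 0, "wz": 0, "tx": -2.87, "ty": -1.79, "tz": -0.5, "hand": 1},
    {"wx": 0, "wy": 0, "wz": 0, "tx": -2.87, "ty": -1.79, "tz": -0.5, "hand": 1},
    {"wx": 0, "wy": 0, "wz": 0, "tx": -2.87, "ty": -1.79, "tz": -0.5, "hand": 1},
    {"wx": 0, "wy": 0, "wz": 0, "tx": -2.87, "ty": -1.79, "tz": -0.5, "hand": 1},
    {"wx": 0, "wy": 0, "wz": 0, "tx": -2.87, "ty": -1.79, "tz": -0.5, "hand": 1},
    {"wx": 0, "wy": 0, "wz": 0, "tx": -2.87, "ty": -1.79, "tz": -0.5, "hand": 1},
    {"wx": 0, "wy": 0, "wz": 0, "tx": -2.87, "ty": -1.79, "tz": -0.5, "hand": 1},
    {"wx": 0, "wy": 0, "wz": 0, "tx": -2.87, "ty": -1.79, "tz": -0.5, "hand": 1},
  ],
)

```text
clock: 0.93
position: [0.4058, 0.3398, 0.2991]
ee_rot: [-0.517, -3.099, 0.0]
force: [1.2, 0.4, 0.1]
width: 1.003
```

Call:
step_arm(
  plan=[
    {"wx": 0, "wy": 0, "wz": 0, "tx": -2.87, "ty": -1.79, "tz": 0, "hand": 1},
    {"wx": 0, "wy": 0, "wz": 0, "tx": -2.87, "ty": -1.79, "tz": 0, "hand": 1},
    {"wx": 0, "wy": 0, "wz": 0, "tx": -2.87, "ty": -1.79, "tz": 0, "hand": 1},
    {"wx": 0, "wy": 0, "wz": 0, "tx": -2.87, "ty": -1.79, "tz": 0, "hand": 1},
    {"wx": 0, "wy": 0, "wz": 0, "tx": -2.87, "ty": -1.79, "tz": 0, "hand": 1},
    {"wx": 0, "wy": 0, "wz": 0, "tx": -2.87, "ty": -1.79, "tz": 0, "hand": 1},
    {"wx": 0, "wy": 0, "wz": 0.5, "tx": 0, "ty": 0, "tz": 0, "hand": 1},
    {"wx": 0, "wy": 0, "wz": 0.9, "tx": 0, "ty": 0, "tz": 0, "hand": 1},
    {"wx": 0, "wy": 0, "wz": 0.9, "tx": 0, "ty": 0, "tz": 0, "hand": 1},
    {"wx": 0, "wy": 0, "wz": 0.9, "tx": 0, "ty": 0, "tz": 0, "hand": 1},
  ],
)

```text
clock: 1.77
position: [0.533, 0.1836, 0.2986]
ee_rot: [-1.034, -2.966, 0.001]
force: [0.0, 0.5, -0.1]
width: 1.003
```

Call:
step_arm(
  plan=[
    {"wx": 0, "wy": 0, "wz": 1, "tx": 0, "ty": 0, "tz": 0, "hand": 1},
    {"wx": 0, "wy": 0, "wz": 1, "tx": 0, "ty": 0, "tz": 0, "hand": 1},
    {"wx": 0, "wy": 0, "wz": 1, "tx": 0, "ty": 0, "tz": 0, "hand": 1},
    {"wx": 0, "wy": 0, "wz": 1, "tx": 0, "ty": 0, "tz": 0, "hand": 1},
    {"wx": 0, "wy": 0, "wz": 1, "tx": 0, "ty": 0, "tz": 0, "hand": 1},
    {"wx": 0, "wy": 0, "wz": 1, "tx": 0, "ty": 0, "tz": 0, "hand": 1},
    {"wx": 0, "wy": 0, "wz": 1, "tx": 0, "ty": 0, "tz": 0, "hand": 1},
    {"wx": 0, "wy": 0, "wz": 1, "tx": 0, "ty": 0, "tz": 0, "hand": 1},
    {"wx": 0, "wy": 0, "wz": 1, "tx": 0, "ty": 0, "tz": 0, "hand": 1},
    {"wx": 0, "wy": 0, "wz": 1, "tx": 0, "ty": 0, "tz": 0, "hand": 1},
  ],
)

```text
clock: 2.6
position: [0.5328, 0.184, 0.2987]
ee_rot: [-2.378, -2.052, 0.001]
force: [0.8, -0.3, -0.3]
width: 1.002
```

```bash
cat > st.py <<'E'
import sys
from h import *
s=arm.observe(); R=cv2.Rodrigues(np.array(s['ee_rot']))[0]
print('t',s['clock'],'pos',np.round(s['position'],4),'F',np.round(s['force'],2),'M',np.round(s['ft_torque'],2),'w',round(s['width'],3),'yawy',np.degrees(np.arctan2(R[1,1],R[0,1])).round(2),'z',R[:,2].round(4))
print('j',np.round(s['joints'],2))
if len(sys.argv)>4:
    dl=np.array([float(a) for a in sys.argv[1:4]])-s['position']; print('tool delta cm',(R.T@dl*100).round(2),'turn units',((float(sys.argv[4])-np.degrees(np.arctan2(R[1,1],R[0,1])))/-6).round(2))
E
python3 st.py .5435 .1715 .210 -8.8
python3 -c "
from h import *
shot('wrist','w1')"
```

```text
t 2.6 pos [0.5328 0.184  0.2987] F [ 0.82 -0.32 -0.26] M [-0.09  0.07  0.01] w 1.002 yawy -8.43 z [-5.e-04 -0.e+00 -1.e+00]
j [-0.81  0.31  0.52  1.68 -0.16  1.19 -0.4 ]
tool delta cm [-1.08  1.25  8.87] turn units 0.06
```

View pics/w1.png

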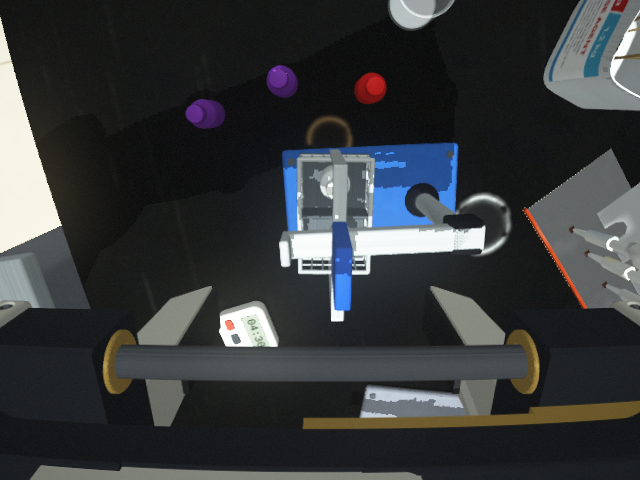

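Wrist view: blue tab at ~(343,265), with the wash arm's upturned tip at (286,250). I'll cross-check the tab position from this view.

Run:
```python
from h import *
i,d,c=load('w1'); h=cv2.cvtColor(i,cv2.COLOR_RGB2HSV)
m=np.zeros(d.shape,bool); m[215:315,325:360]=1
m&=(h[...,0]>100)&(h[...,0]<130)&(h[...,1]>120)&(d>0)
v,u=np.nonzero(m)
p=cv2.undistortPoints(np.stack([u,v],1).astype(float).reshape(-1,1,2),c['mtx'],c['dist_coeffs'])[:,0]
P=(np.c_[p,np.ones(len(p))]*d[v,u][:,None]-c['t'].ravel())@c['R']
T=P[P[:,2]>.21]; print(len(T),T.mean(0),T.min(0),T.max(0))
T=T[T[:,2]>.220]; print(len(T),T.mean(0),np.median(T,0),T.min(0),T.max(0)); y,e=np.linalg.eigh(np.cov(T[:,:2].T)); print(e[:,1])
```

```text
1203 [0.54345529 0.17578794 0.22234842] [0.53596468 0.15322594 0.21002804] [0.55082336 0.19372397 0.22545381]
1084 [0.54333353 0.17417749 0.22312079] [0.54335666 0.17428409 0.22317142] [0.53596468 0.15322594 0.22004791] [0.55066034 0.19347859 0.22545381]
[0.15673101 0.98764133]
```

Two views agree: tab at (0.5434, 0.173), top 0.224 as expected. Descending and gripping.

Call:
step_arm(
  plan=[
    {"wx": 0, "wy": 0, "wz": 0.06, "tx": -0.5, "ty": 0.6, "tz": 0, "hand": 1},
    {"wx": 0, "wy": 0, "wz": 0, "tx": -0.5, "ty": 0.65, "tz": 0, "hand": 1},
    {"wx": 0, "wy": 0, "wz": 0, "tx": 0, "ty": 0, "tz": 1.5, "hand": 0.6},
    {"wx": 0, "wy": 0, "wz": 0, "tx": 0, "ty": 0, "tz": 2.0, "hand": 0.6},
    {"wx": 0, "wy": 0, "wz": 0, "tx": 0, "ty": 0, "tz": 2.0, "hand": 0.6},
    {"wx": 0, "wy": 0, "wz": 0, "tx": 0, "ty": 0, "tz": 1.5, "hand": 0.6},
    {"wx": 0, "wy": 0, "wz": 0, "tx": 0, "ty": 0, "tz": 1.2, "hand": 0.6},
    {"wx": 0, "wy": 0, "wz": 0, "tx": 0, "ty": 0, "tz": 0.65, "hand": 0.6},
    {"wx": 0, "wy": 0, "wz": 0, "tx": 0, "ty": 0, "tz": 0, "hand": 0.6},
    {"wx": 0, "wy": 0, "wz": 0, "tx": 0, "ty": 0, "tz": 0, "hand": 0.6},
  ],
)

```text
clock: 3.48
position: [0.5444, 0.1724, 0.2104]
ee_rot: [2.379, 2.052, -0.0]
force: [0.1, -0.6, -0.1]
width: 0.601
```

```bash
python3 st.py .5434 .173 .210 -8.8
```

```text
t 3.4833 pos [0.5444 0.1724 0.2104] F [ 0.13 -0.6  -0.13] M [-0.03  0.08  0.05] w 0.601 yawy -8.44 z [ 0.e+00 -2.e-04 -1.e+00]
j [-0.76  0.4   0.49  1.79 -0.22  1.01 -0.33]
tool delta cm [ 0.04 -0.11  0.04] turn units 0.06
```

Call:
step_arm(
  plan=[
    {"wx": 0, "wy": 0, "wz": 0, "tx": 0, "ty": -0.1, "tz": 0, "hand": 0.3},
    {"wx": 0, "wy": 0, "wz": 0, "tx": 0, "ty": 0, "tz": 0, "hand": 0.2},
    {"wx": 0, "wy": 0, "wz": 0, "tx": 0, "ty": 0, "tz": 0, "hand": 0.15},
    {"wx": 0, "wy": 0, "wz": 0, "tx": 0, "ty": 0, "tz": 0, "hand": 0.12},
    {"wx": 0, "wy": 0, "wz": 0, "tx": 0, "ty": 0, "tz": 0, "hand": 0.08},
    {"wx": 0, "wy": 0, "wz": 0, "tx": 0, "ty": 0, "tz": 0, "hand": 0},
    {"wx": 0, "wy": 0, "wz": 0, "tx": 0, "ty": 0, "tz": 0, "hand": 0},
    {"wx": 0, "wy": 0, "wz": 0, "tx": 0, "ty": 0, "tz": 0, "hand": 0},
    {"wx": 0, "wy": 0, "wz": 0, "tx": 0, "ty": 0, "tz": 0, "hand": 0},
    {"wx": 0, "wy": 0, "wz": 0, "tx": 0, "ty": 0, "tz": 0, "hand": 0},
  ],
  force=35,
)

```text
clock: 4.32
position: [0.5432, 0.1733, 0.2103]
ee_rot: [2.379, 2.051, 0.0]
force: [1.1, 0.2, 0.2]
width: 0.106
```

```bash
python3 st.py
```

```text
t 4.3167 pos [0.5432 0.1733 0.2103] F [1.07 0.18 0.17] M [-0.13 -0.04 -0.01] w 0.106 yawy -8.46 z [ 3.e-04  1.e-04 -1.e+00]
j [-0.76  0.4   0.49  1.79 -0.22  1.   -0.33]
```

Gripped (9.8 mm ≈ the tab's thickness). Lift 3.5 cm.

Call:
step_arm(
  plan=[
    {"wx": 0, "wy": 0, "wz": 0, "tx": 0, "ty": 0, "tz": -0.2, "hand": 0},
    {"wx": 0, "wy": 0, "wz": 0, "tx": 0, "ty": 0, "tz": -0.4, "hand": 0},
    {"wx": 0, "wy": 0, "wz": 0, "tx": 0, "ty": 0, "tz": -0.5, "hand": 0},
    {"wx": 0, "wy": 0, "wz": 0, "tx": 0, "ty": 0, "tz": -0.6, "hand": 0},
    {"wx": 0, "wy": 0, "wz": 0, "tx": 0, "ty": 0, "tz": -0.6, "hand": 0},
    {"wx": 0, "wy": 0, "wz": 0, "tx": 0, "ty": 0, "tz": -0.6, "hand": 0},
    {"wx": 0, "wy": 0, "wz": 0, "tx": 0, "ty": 0, "tz": -0.4, "hand": 0},
    {"wx": 0, "wy": 0, "wz": 0, "tx": 0, "ty": 0, "tz": -0.2, "hand": 0},
    {"wx": 0, "wy": 0, "wz": 0, "tx": 0, "ty": 0, "tz": 0, "hand": 0},
    {"wx": 0, "wy": 0, "wz": 0, "tx": 0, "ty": 0, "tz": 0, "hand": 0},
  ],
)

```text
clock: 5.15
position: [0.543, 0.1733, 0.2453]
ee_rot: [-2.379, -2.051, -0.0]
force: [-0.3, 0.9, -2.1]
width: 0.109
```

```bash
python3 st.py .442 .184 .2455 -8.4
python3 -c "
from h import *
i,d,c=shot('side','s2')
cv2.imwrite('pics/s2c.png',cv2.resize(i[190:400,200:400],None,fx=2.8,fy=2.8)[:,:,::-1])"
```

```text
t 5.15 pos [0.543  0.1733 0.2453] F [-0.27  0.89 -2.07] M [-0.01  0.05 -0.01] w 0.109 yawy -8.46 z [ 1.e-04  1.e-04 -1.e+00]
j [-0.77  0.37  0.51  1.75 -0.2   1.08 -0.35]
tool delta cm [ -0.42 -10.15  -0.03] turn units -0.01
```

View pics/s2c.png

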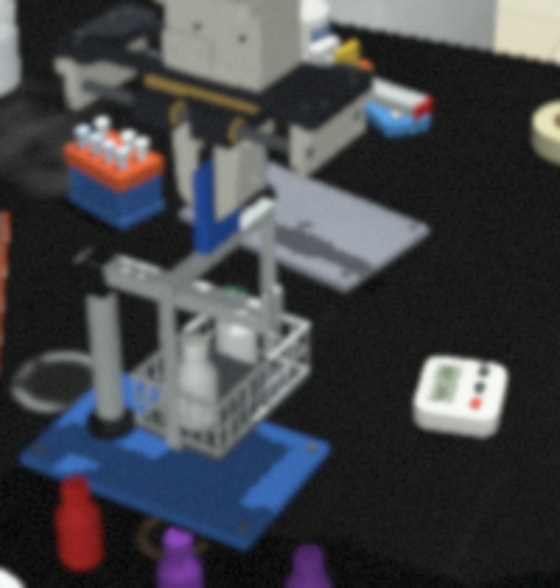

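Lifted and level, bar clear of the tip. Moving out 10 cm along the arm.

Call:
step_arm(
  plan=[
    {"wx": 0, "wy": 0, "wz": 0, "tx": 0, "ty": -0.4, "tz": 0, "hand": 0},
    {"wx": 0, "wy": 0, "wz": 0, "tx": -0.05, "ty": -0.8, "tz": 0, "hand": 0},
    {"wx": 0, "wy": 0, "wz": 0, "tx": -0.05, "ty": -1.2, "tz": 0, "hand": 0},
    {"wx": 0, "wy": 0, "wz": 0, "tx": -0.05, "ty": -1.5, "tz": 0, "hand": 0},
    {"wx": 0, "wy": 0, "wz": 0, "tx": -0.05, "ty": -1.5, "tz": 0, "hand": 0},
    {"wx": 0, "wy": 0, "wz": 0, "tx": -0.05, "ty": -1.5, "tz": 0, "hand": 0},
    {"wx": 0, "wy": 0, "wz": 0, "tx": -0.05, "ty": -1.5, "tz": 0, "hand": 0},
    {"wx": 0, "wy": 0, "wz": 0, "tx": -0.05, "ty": -1.2, "tz": 0, "hand": 0},
    {"wx": 0, "wy": 0, "wz": 0, "tx": -0.05, "ty": -0.8, "tz": 0, "hand": 0},
    {"wx": 0, "wy": 0, "wz": 0, "tx": 0, "ty": -0.4, "tz": 0, "hand": 0},
  ],
)

```text
clock: 6.03
position: [0.4343, 0.1853, 0.2452]
ee_rot: [-2.378, -2.052, 0.0]
force: [-0.1, 1.1, -3.1]
width: 0.107
```

```bash
python3 - <<'E'
import numpy as np
a=-.2761; ax=np.array([np.cos(a),np.sin(a)])
# arm line y=-.28334x+.01706 ; tip x .507 ; lip face from (.577,*)
f=lambda x:np.array([x,-.28334*x+.01706])
tip=f(.5070);lip=np.array([.577,-.1446]); L=tip+ax*((lip-tip)@ax)
print('tip',tip,'lip foot',L,'in from tip',(lip-tip)@ax,'perp',(lip-L))
print('pre (bar 60mm outside tip)',tip-ax*.06,'bar over lip face-? contact keeper (centre=lip+4-5mm)',L-ax*.001,'seated',L+ax*.005)
E
python3 st.py .4493 -.110 .2455 -15.8
```

```text
tip [ 0.507      -0.12659338] lip foot [ 0.57652083 -0.14629117] in from tip 0.07225751653649286 perp [0.00047917 0.00169117]
pre (bar 60mm outside tip) [ 0.44927245 -0.11023705] bar over lip face-? contact keeper (centre=lip+4-5mm) [ 0.5755587  -0.14601857] seated [ 0.58133146 -0.1476542 ]
t 6.0333 pos [0.4343 0.1853 0.2452] F [-0.14  1.12 -3.12] M [-0.03  0.21  0.  ] w 0.107 yawy -8.41 z [-6.e-04  3.e-04 -1.e+00]
j [-0.93  0.19  0.49  1.97 -0.11  1.01 -0.54]
tool delta cm [-28.99   5.81  -0.04] turn units 1.23
```

Call:
step_arm(
  plan=[
    {"wx": 0, "wy": 0, "wz": 0, "tx": -0.8, "ty": 0.16, "tz": 0, "hand": 0},
    {"wx": 0, "wy": 0, "wz": 0, "tx": -1.6, "ty": 0.32, "tz": 0, "hand": 0},
    {"wx": 0, "wy": 0, "wz": 0, "tx": -2.4, "ty": 0.48, "tz": 0, "hand": 0},
    {"wx": 0, "wy": 0, "wz": 0, "tx": -2.8, "ty": 0.56, "tz": 0, "hand": 0},
    {"wx": 0, "wy": 0, "wz": 0, "tx": -2.8, "ty": 0.56, "tz": 0, "hand": 0},
    {"wx": 0, "wy": 0, "wz": 0, "tx": -2.8, "ty": 0.56, "tz": 0, "hand": 0},
    {"wx": 0, "wy": 0, "wz": 0, "tx": -2.8, "ty": 0.56, "tz": 0, "hand": 0},
    {"wx": 0, "wy": 0, "wz": 0, "tx": -2.8, "ty": 0.56, "tz": 0, "hand": 0},
    {"wx": 0, "wy": 0, "wz": 0, "tx": -2.8, "ty": 0.56, "tz": 0, "hand": 0},
    {"wx": 0, "wy": 0, "wz": 0, "tx": -2.8, "ty": 0.56, "tz": 0, "hand": 0},
  ],
)

```text
clock: 6.87
position: [0.4482, -0.0659, 0.2455]
ee_rot: [2.38, 2.05, 0.001]
force: [-0.3, 0.1, -2.8]
width: 0.105
```

Call:
step_arm(
  plan=[
    {"wx": 0, "wy": 0, "wz": 0, "tx": -2.2, "ty": 0.44, "tz": 0, "hand": 0},
    {"wx": 0, "wy": 0, "wz": 0, "tx": -1.4, "ty": 0.28, "tz": 0, "hand": 0},
    {"wx": 0, "wy": 0, "wz": 0, "tx": -0.8, "ty": 0.16, "tz": 0, "hand": 0},
    {"wx": 0, "wy": 0, "wz": 0.2, "tx": -0.2, "ty": 0.04, "tz": 0, "hand": 0},
    {"wx": 0, "wy": 0, "wz": 0.3, "tx": 0, "ty": 0, "tz": 0, "hand": 0},
    {"wx": 0, "wy": 0, "wz": 0.3, "tx": 0, "ty": 0, "tz": 0, "hand": 0},
    {"wx": 0, "wy": 0, "wz": 0.3, "tx": 0, "ty": 0, "tz": 0, "hand": 0},
    {"wx": 0, "wy": 0, "wz": 0.13, "tx": 0, "ty": 0, "tz": 0, "hand": 0},
    {"wx": 0, "wy": 0, "wz": 0, "tx": 0, "ty": 0, "tz": 0, "hand": 0},
    {"wx": 0, "wy": 0, "wz": 0, "tx": 0, "ty": 0, "tz": 0, "hand": 0},
  ],
)

```text
clock: 7.7
position: [0.4504, -0.1097, 0.2452]
ee_rot: [-2.505, -1.896, 0.0]
force: [0.7, 0.0, -2.1]
width: 0.103
```

```bash
python3 st.py .4493 -.110 .2455 -15.8
python3 -c "
from h import *
i,d,c=shot('side','s3'); i2,d,c=shot('top','t3'); i3,d,c=shot('wrist','w3')
a=cv2.resize(i[170:330,240:440],None,fx=2,fy=2); b=cv2.resize(i2[145:305,300:500],None,fx=2,fy=2)
cv2.imwrite('pics/st3.png',np.hstack([a,b])[:,:,::-1])"
```

```text
t 7.7 pos [ 0.4504 -0.1097  0.2452] F [ 0.72  0.05 -2.09] M [-0.08  0.05 -0.03] w 0.103 yawy -15.76 z [-1.e-04  1.e-04 -1.e+00]
j [-0.48  0.19  0.72  2.   -0.15  1.01  0.03]
tool delta cm [-0.06 -0.1  -0.03] turn units 0.01
```

View pics/st3.png

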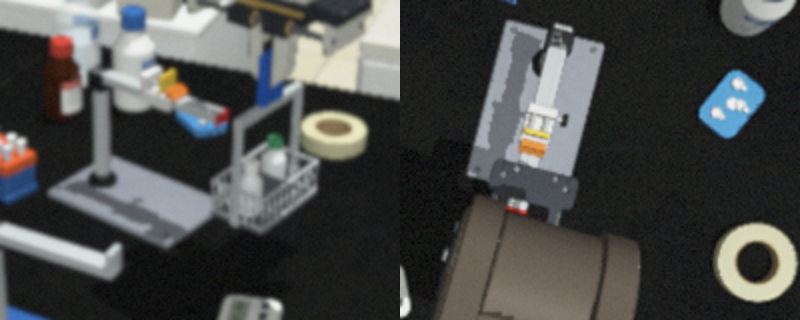

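View pics/w3.png

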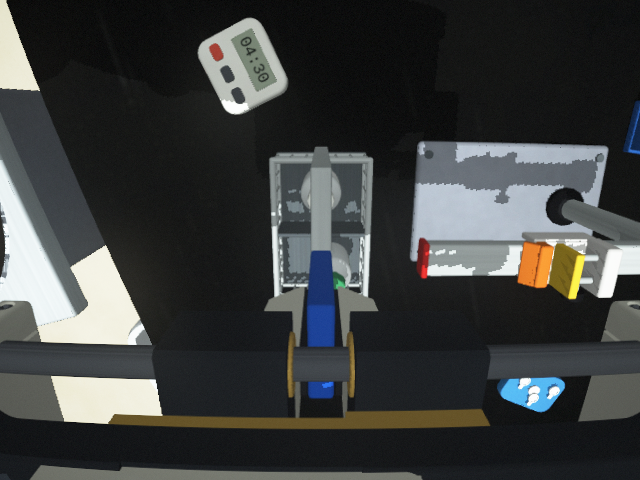

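Wrist view: basket level, bar along column ~321; red tip at (423,257), orange lip (535,265), yellow keeper (568,270). Measuring these.

Run:
```python
from h import *
i,d,c=load('w3'); h=cv2.cvtColor(i,cv2.COLOR_RGB2HSV)
a=np.radians(-15.8); ax=np.array([np.cos(a),np.sin(a)]); ay=np.array([-ax[1],ax[0]])
tip=np.array([.507,-.1266])
def pts(m):
    v,u=np.nonzero(m&(d>0))
    p=cv2.undistortPoints(np.stack([u,v],1).astype(float).reshape(-1,1,2),c['mtx'],c['dist_coeffs'])[:,0]
    return (np.c_[p,np.ones(len(p))]*d[v,u][:,None]-c['t'].ravel())@c['R']
def rep(n,P):
    q=(P[:,:2]-tip)@np.c_[ax,ay]
    print(n,len(P),'along',np.percentile(q[:,0],[1,10,50,90,99]).round(4),'lat',np.percentile(q[:,1],[1,50,99]).round(4),'z',np.percentile(P[:,2],[2,50,98]).round(4))
    return q
m=np.zeros(d.shape,bool); m[225:310,400:625]=1
sat=(h[...,1]>120)&(h[...,2]>90)
for n,lo,hi in [('red',170,180),('red0',0,3),('orange',5,16),('yellow',20,32)]:
    k=m&sat&(h[...,0]>=lo)&(h[...,0]<=hi)
    if n=='red': k|=m&sat&(h[...,0]<=3)
    P=pts(k) if k.any() else np.zeros((0,3))
    if len(P)<20: continue
    q=rep(n,P)
    if n=='orange': 
        K=P[:,2]>.1735; rep(' crest',P[K])
    if n=='yellow': K=P[:,2]>.187; rep(' top',P[K])
w=m&(h[...,1]<60)&(h[...,2]>90)
P=pts(w); q=(P[:,:2]-tip)@np.c_[ax,ay]
for lo,hi in [(.01,.03),(.03,.05)]:
    k=(q[:,0]>lo)&(q[:,0]<hi)&(P[:,2]>.155); rep('arm',P[k])
m2=np.zeros(d.shape,bool); m2[150:250,308:334]=1
P=pts(m2); rep('bar',P[(P[:,2]>.17)]); 
P=P[P[:,2]>.17]; print(P.mean(0))
```

```text
red 310 along [-0.0004 -0.0001  0.0008  0.0026  0.0434] lat [-0.0743  0.0006  0.012 ] z [0.1542 0.1645 0.1663]
red0 298 along [-0.0004 -0.0001  0.0008  0.0026  0.0474] lat [-0.0806  0.0001  0.012 ] z [0.1543 0.1646 0.1663]
orange 1317 along [0.0586 0.0598 0.0647 0.0705 0.1561] lat [-0.0875  0.0018  0.0138] z [0.1662 0.1728 0.1763]
 crest 579 along [0.0638 0.065  0.068  0.0713 0.0725] lat [-0.0118  0.0018  0.0137] z [0.1736 0.1752 0.1764]
yellow 1376 along [0.0761 0.0766 0.0773 0.08   0.0821] lat [-0.012   0.0017  0.0137] z [0.1699 0.1836 0.1911]
 top 509 along [0.0761 0.0768 0.0781 0.081  0.082 ] lat [-0.0117  0.0012  0.0135] z [0.1873 0.1899 0.1915]
arm 1289 along [0.0103 0.0121 0.0196 0.0276 0.0297] lat [-0.0088  0.0039  0.0366] z [0.1569 0.1642 0.2923]
arm 1160 along [0.0301 0.0318 0.0398 0.0479 0.0497] lat [-0.0088  0.0029  0.0111] z [0.1565 0.1642 0.1655]
bar 1861 along [-0.0648 -0.0638 -0.06   -0.0559 -0.0549] lat [0.0203 0.0425 0.0597] z [0.1794 0.1992 0.2005]
[ 0.46080391 -0.06999086  0.19828591]
```

Lip face 72.5 mm in from the tip, keeper face 76.5 mm; bar centre is now 59.8 mm outside the tip, lower face at 0.190. Advancing 12.6 cm, dropping 0.8 cm (bar underside 0.182, crest 0.176).

Call:
step_arm(
  plan=[
    {"wx": 0, "wy": 0, "wz": 0, "tx": 0, "ty": 0.5, "tz": 0.2, "hand": 0},
    {"wx": 0, "wy": 0, "wz": 0, "tx": 0, "ty": 1.0, "tz": 0.3, "hand": 0},
    {"wx": 0, "wy": 0, "wz": 0, "tx": 0, "ty": 1.6, "tz": 0.2, "hand": 0},
    {"wx": 0, "wy": 0, "wz": 0, "tx": 0, "ty": 2.0, "tz": 0.1, "hand": 0},
    {"wx": 0, "wy": 0, "wz": 0, "tx": 0, "ty": 2.0, "tz": 0, "hand": 0},
    {"wx": 0, "wy": 0, "wz": 0, "tx": 0, "ty": 2.0, "tz": 0, "hand": 0},
    {"wx": 0, "wy": 0, "wz": 0, "tx": 0, "ty": 1.6, "tz": 0, "hand": 0},
    {"wx": 0, "wy": 0, "wz": 0, "tx": 0, "ty": 1.2, "tz": 0, "hand": 0},
    {"wx": 0, "wy": 0, "wz": 0, "tx": 0, "ty": 0.5, "tz": 0, "hand": 0},
    {"wx": 0, "wy": 0, "wz": 0, "tx": 0, "ty": 0.2, "tz": 0, "hand": 0},
  ],
)

```text
clock: 8.68
position: [0.5725, -0.1451, 0.2364]
ee_rot: [2.506, 1.894, -0.001]
force: [-0.5, 0.1, -2.2]
width: 0.106
```

```bash
cat >> st.py <<'E'
a=np.radians(-15.8); ax=np.array([np.cos(a),np.sin(a)]); ay=np.array([-ax[1],ax[0]])
e=np.array(s['position'][:2])-[.507,-.1266]; print('along',(e@ax*1000).round(2),'lat',(e@ay*1000).round(2),'Falong',(np.array(s['force'][:2])@ax).round(2))
E
python3 st.py
python3 -c "
from h import *
i,d,c=shot('side','s4'); i3,d,c=shot('wrist','w4')
a=cv2.resize(i[150:310,220:420],None,fx=4,fy=3.75);cv2.imwrite('pics/s4c.png',a[:,:,::-1])"
```

```text
t 8.6833 pos [ 0.5725 -0.1451  0.2364] F [-0.47  0.08 -2.19] M [-0.09  0.18  0.03] w 0.106 yawy -15.84 z [-6.e-04 -7.e-04 -1.e+00]
j [-0.32  0.44  0.68  1.72 -0.31  1.1   0.18]
along 68.06 lat 0.05 Falong -0.48
```

View pics/s4c.png

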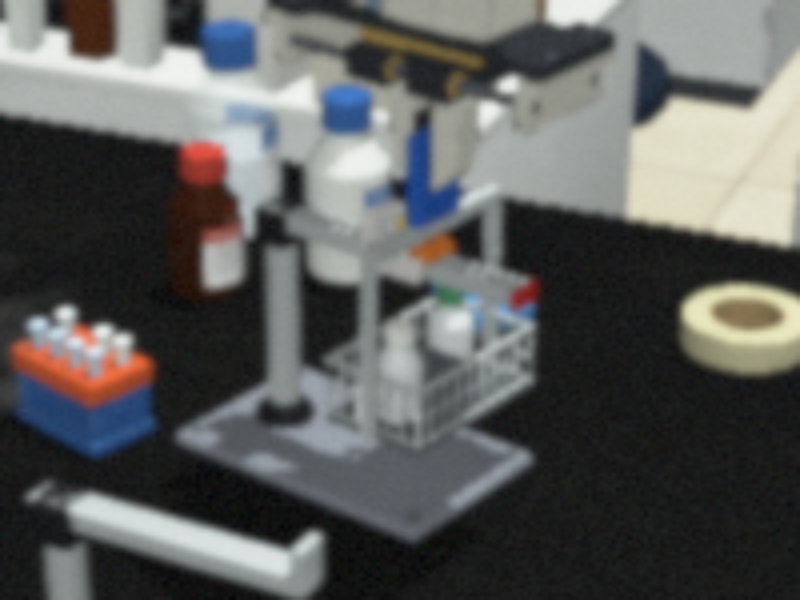

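View pics/w4.png

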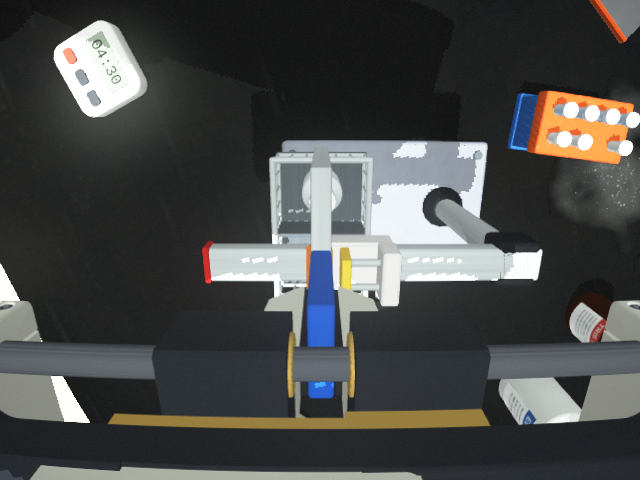

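Bar sits above the lip, just short of the keeper. Creep in and feel: 6 mm first.

Call:
step_arm(
  plan=[
    {"wx": 0, "wy": 0, "wz": 0, "tx": 0, "ty": 0.15, "tz": 0, "hand": 0},
    {"wx": 0, "wy": 0, "wz": 0, "tx": 0, "ty": 0.15, "tz": 0, "hand": 0},
    {"wx": 0, "wy": 0, "wz": 0, "tx": 0, "ty": 0.1, "tz": 0, "hand": 0},
    {"wx": 0, "wy": 0, "wz": 0, "tx": 0, "ty": 0.1, "tz": 0, "hand": 0},
    {"wx": 0, "wy": 0, "wz": 0, "tx": 0, "ty": 0.1, "tz": 0, "hand": 0},
    {"wx": 0, "wy": 0, "wz": 0, "tx": 0, "ty": 0, "tz": 0, "hand": 0},
    {"wx": 0, "wy": 0, "wz": 0, "tx": 0, "ty": 0, "tz": 0, "hand": 0},
    {"wx": 0, "wy": 0, "wz": 0, "tx": 0, "ty": 0, "tz": 0, "hand": 0},
    {"wx": 0, "wy": 0, "wz": 0, "tx": 0, "ty": 0, "tz": 0, "hand": 0},
    {"wx": 0, "wy": 0, "wz": 0, "tx": 0, "ty": 0, "tz": 0, "hand": 0},
  ],
)

```text
clock: 9.62
position: [0.5771, -0.1461, 0.2372]
ee_rot: [-2.506, -1.894, 0.0]
force: [-0.4, 0.5, -1.9]
width: 0.108
```

```bash
python3 st.py
```

```text
t 9.6167 pos [ 0.5771 -0.1461  0.2372] F [-0.37  0.52 -1.88] M [0.08 0.45 0.  ] w 0.108 yawy -15.84 z [-3.e-04  2.e-04 -1.e+00]
j [-0.31  0.45  0.68  1.7  -0.31  1.1   0.19]
along 72.8 lat 0.3 Falong -0.5
```

Call:
step_arm(
  plan=[
    {"wx": 0, "wy": 0, "wz": 0, "tx": 0, "ty": 0.1, "tz": 0, "hand": 0},
    {"wx": 0, "wy": 0, "wz": 0, "tx": 0, "ty": 0.1, "tz": 0, "hand": 0},
    {"wx": 0, "wy": 0, "wz": 0, "tx": 0, "ty": 0.1, "tz": 0, "hand": 0},
    {"wx": 0, "wy": 0, "wz": 0, "tx": 0, "ty": 0, "tz": 0, "hand": 0},
    {"wx": 0, "wy": 0, "wz": 0, "tx": 0, "ty": 0, "tz": 0, "hand": 0},
    {"wx": 0, "wy": 0, "wz": 0, "tx": 0, "ty": 0, "tz": 0, "hand": 0},
    {"wx": 0, "wy": 0, "wz": 0, "tx": 0, "ty": 0, "tz": 0, "hand": 0},
    {"wx": 0, "wy": 0, "wz": 0, "tx": 0, "ty": 0, "tz": 0, "hand": 0},
    {"wx": 0, "wy": 0, "wz": 0, "tx": 0, "ty": 0, "tz": 0, "hand": 0},
    {"wx": 0, "wy": 0, "wz": 0, "tx": 0, "ty": 0, "tz": 0, "hand": 0},
  ],
)

```text
clock: 10.45
position: [0.58, -0.147, 0.2371]
ee_rot: [-2.506, -1.894, 0.0]
force: [-3.5, 1.8, -1.2]
width: 0.109
```

```bash
for i in 1 2; do python3 st.py;  python3 -c "
from h import *
i3,d,c=shot('wrist','w5')
cv2.imwrite('pics/w5c.png',cv2.resize(i3[140:310,180:560],None,fx=2.1,fy=2.1)[:,:,::-1])"; done
```

```text
t 10.45 pos [ 0.58   -0.147   0.2371] F [-3.49  1.84 -1.18] M [0.38 1.05 0.01] w 0.109 yawy -15.84 z [-4.e-04  1.e-04 -1.e+00]
j [-0.31  0.45  0.68  1.7  -0.31  1.1   0.19]
along 75.82 lat 0.28 Falong -3.86
t 10.5 pos [ 0.5801 -0.147   0.2371] F [-3.52  2.3  -2.44] M [ 0.31  1.03 -0.03] w 0.111 yawy -15.84 z [-3.e-04  1.e-04 -1.e+00]
j [-0.31  0.45  0.68  1.7  -0.31  1.1   0.19]
along 75.86 lat 0.28 Falong -4.02
```

View pics/w5c.png

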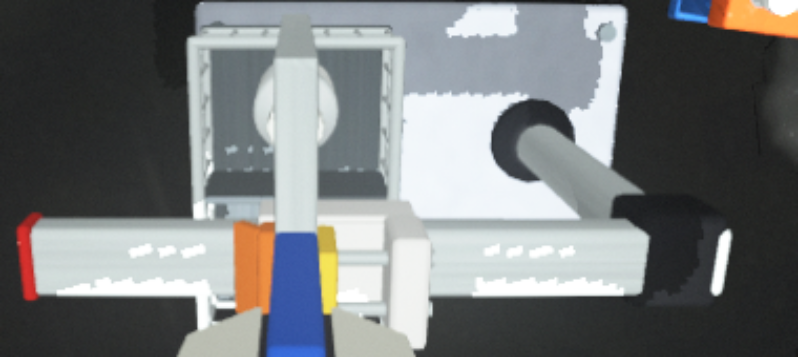

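Felt: 4 N → keeper ~3 mm back, consistent with contact at 72.8. 4.5 mm more gives ~7.5 mm.

Call:
step_arm(
  plan=[
    {"wx": 0, "wy": 0, "wz": 0, "tx": 0, "ty": 0.1, "tz": 0, "hand": 0},
    {"wx": 0, "wy": 0, "wz": 0, "tx": 0, "ty": 0.1, "tz": 0, "hand": 0},
    {"wx": 0, "wy": 0, "wz": 0, "tx": 0, "ty": 0.1, "tz": 0, "hand": 0},
    {"wx": 0, "wy": 0, "wz": 0, "tx": 0, "ty": 0.1, "tz": 0, "hand": 0},
    {"wx": 0, "wy": 0, "wz": 0, "tx": 0, "ty": 0.05, "tz": 0, "hand": 0},
    {"wx": 0, "wy": 0, "wz": 0, "tx": 0, "ty": 0, "tz": 0, "hand": 0},
    {"wx": 0, "wy": 0, "wz": 0, "tx": 0, "ty": 0, "tz": 0, "hand": 0},
    {"wx": 0, "wy": 0, "wz": 0, "tx": 0, "ty": 0, "tz": 0, "hand": 0},
    {"wx": 0, "wy": 0, "wz": 0, "tx": 0, "ty": 0, "tz": 0, "hand": 0},
    {"wx": 0, "wy": 0, "wz": 0, "tx": 0, "ty": 0, "tz": 0, "hand": 0},
  ],
)

```text
clock: 11.38
position: [0.5839, -0.1481, 0.2371]
ee_rot: [-2.505, -1.893, 0.001]
force: [-6.4, 3.8, -0.0]
width: 0.106
```

```bash
for i in 1 2; do python3 st.py;  python3 -c "
from h import *
i3,d,c=shot('wrist','w6')
cv2.imwrite('pics/w6c.png',cv2.resize(i3[140:310,180:560],None,fx=2.1,fy=2.1)[:,:,::-1])"; done
```

```text
t 11.3833 pos [ 0.5839 -0.1481  0.2371] F [-6.45  3.84 -0.01] M [ 0.57  1.79 -0.01] w 0.106 yawy -15.84 z [-1.5e-03  7.0e-04 -1.0e+00]
j [-0.3   0.46  0.68  1.68 -0.32  1.11  0.19]
along 79.84 lat 0.25 Falong -7.25
t 11.4333 pos [ 0.5839 -0.1481  0.2371] F [-5.62  1.7  -0.44] M [0.53 1.76 0.01] w 0.105 yawy -15.85 z [-1.5e-03  6.0e-04 -1.0e+00]
j [-0.3   0.46  0.68  1.68 -0.32  1.11  0.19]
along 79.84 lat 0.23 Falong -5.87
```

View pics/w6c.png

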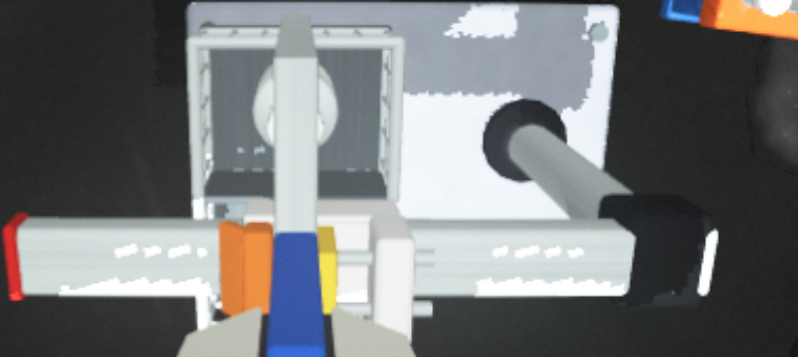

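Force ≈7 N (~6.8 mm, below the stop). Add 0.7 mm, then start lowering 8 mm (would show if landing on lip).

Call:
step_arm(
  plan=[
    {"wx": 0, "wy": 0, "wz": 0, "tx": 0, "ty": 0.07, "tz": 0, "hand": 0},
    {"wx": 0, "wy": 0, "wz": 0, "tx": 0, "ty": 0, "tz": 0, "hand": 0},
    {"wx": 0, "wy": 0, "wz": 0, "tx": 0, "ty": 0, "tz": 0.1, "hand": 0},
    {"wx": 0, "wy": 0, "wz": 0, "tx": 0, "ty": 0, "tz": 0.1, "hand": 0},
    {"wx": 0, "wy": 0, "wz": 0, "tx": 0, "ty": 0, "tz": 0.15, "hand": 0},
    {"wx": 0, "wy": 0, "wz": 0, "tx": 0, "ty": 0, "tz": 0.15, "hand": 0},
    {"wx": 0, "wy": 0, "wz": 0, "tx": 0, "ty": 0, "tz": 0.15, "hand": 0},
    {"wx": 0, "wy": 0, "wz": 0, "tx": 0, "ty": 0, "tz": 0.15, "hand": 0},
    {"wx": 0, "wy": 0, "wz": 0, "tx": 0, "ty": 0, "tz": 0, "hand": 0},
    {"wx": 0, "wy": 0, "wz": 0, "tx": 0, "ty": 0, "tz": 0, "hand": 0},
  ],
)

```text
clock: 12.32
position: [0.5843, -0.1485, 0.229]
ee_rot: [-2.505, -1.893, 0.002]
force: [-7.5, 1.8, -0.2]
width: 0.11
```

```bash
for i in 1 2; do python3 st.py;  python3 -c "
from h import *
i3,d,c=shot('wrist','w7')
cv2.imwrite('pics/w7c.png',cv2.resize(i3[140:310,180:560],None,fx=2.1,fy=2.1)[:,:,::-1])"; done
```

```text
t 12.3167 pos [ 0.5843 -0.1485  0.229 ] F [-7.51  1.82 -0.25] M [0.41 1.89 0.01] w 0.11 yawy -15.86 z [-1.9e-03  5.0e-04 -1.0e+00]
j [-0.3   0.47  0.68  1.69 -0.32  1.1   0.2 ]
along 80.35 lat -0.0 Falong -7.73
t 12.3667 pos [ 0.5843 -0.1485  0.229 ] F [-7.17  1.41  0.25] M [ 0.41  1.95 -0.01] w 0.105 yawy -15.86 z [-1.9e-03  4.0e-04 -1.0e+00]
j [-0.3   0.47  0.68  1.69 -0.32  1.1   0.2 ]
along 80.35 lat -0.05 Falong -7.28
```

View pics/w7c.png

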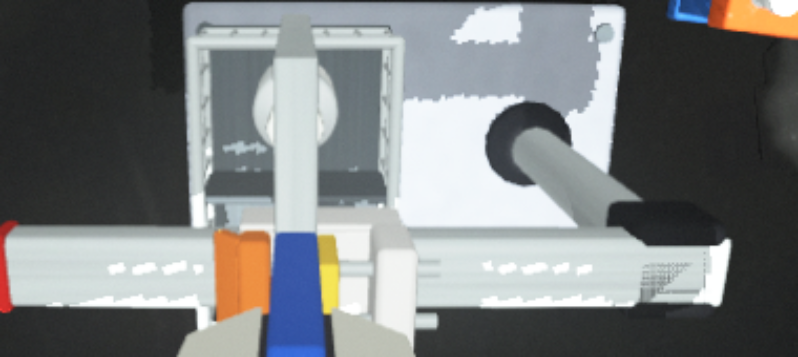

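Bar is below the crest with no upward load, so it is behind the lip. Lower the rest slowly.

Call:
step_arm(
  plan=[
    {"wx": 0, "wy": 0, "wz": 0, "tx": 0, "ty": 0, "tz": 0.1, "hand": 0},
    {"wx": 0, "wy": 0, "wz": 0, "tx": 0, "ty": 0, "tz": 0.1, "hand": 0},
    {"wx": 0, "wy": 0, "wz": 0, "tx": 0, "ty": 0, "tz": 0.1, "hand": 0},
    {"wx": 0, "wy": 0, "wz": 0, "tx": 0, "ty": 0, "tz": 0.1, "hand": 0},
    {"wx": 0, "wy": 0, "wz": 0, "tx": 0, "ty": 0, "tz": 0.1, "hand": 0},
    {"wx": 0, "wy": 0, "wz": 0, "tx": 0, "ty": 0, "tz": 0, "hand": 0},
    {"wx": 0, "wy": 0, "wz": 0, "tx": 0, "ty": 0, "tz": 0, "hand": 0},
    {"wx": 0, "wy": 0, "wz": 0, "tx": 0, "ty": 0, "tz": 0, "hand": 0},
    {"wx": 0, "wy": 0, "wz": 0, "tx": 0, "ty": 0, "tz": 0, "hand": 0},
    {"wx": 0, "wy": 0, "wz": 0, "tx": 0, "ty": 0, "tz": 0, "hand": 0},
  ],
)

```text
clock: 13.25
position: [0.5844, -0.1485, 0.2241]
ee_rot: [-2.506, -1.893, 0.002]
force: [-7.1, 2.0, 0.6]
width: 0.109
```

```bash
python3 st.py
```

```text
t 13.25 pos [ 0.5844 -0.1485  0.2241] F [-7.11  2.01  0.63] M [0.39 1.94 0.01] w 0.109 yawy -15.86 z [-1.7e-03  4.0e-04 -1.0e+00]
j [-0.3   0.47  0.67  1.7  -0.33  1.09  0.2 ]
along 80.43 lat -0.04 Falong -7.39
```

Call:
step_arm(
  plan=[
    {"wx": 0, "wy": 0, "wz": 0, "tx": 0, "ty": 0, "tz": 0.05, "hand": 0},
    {"wx": 0, "wy": 0, "wz": 0, "tx": 0, "ty": 0, "tz": 0.05, "hand": 0},
    {"wx": 0, "wy": 0, "wz": 0, "tx": 0, "ty": 0, "tz": 0.03, "hand": 0},
    {"wx": 0, "wy": 0, "wz": 0, "tx": 0, "ty": 0, "tz": 0, "hand": 0},
    {"wx": 0, "wy": 0, "wz": 0, "tx": 0, "ty": 0, "tz": 0, "hand": 0},
    {"wx": 0, "wy": 0, "wz": 0, "tx": 0, "ty": 0, "tz": 0, "hand": 0},
    {"wx": 0, "wy": 0, "wz": 0, "tx": 0, "ty": 0, "tz": 0, "hand": 0},
    {"wx": 0, "wy": 0, "wz": 0, "tx": 0, "ty": 0, "tz": 0, "hand": 0},
    {"wx": 0, "wy": 0, "wz": 0, "tx": 0, "ty": 0, "tz": 0, "hand": 0},
    {"wx": 0, "wy": 0, "wz": 0, "tx": 0, "ty": 0, "tz": 0, "hand": 0},
  ],
)

```text
clock: 14.08
position: [0.5846, -0.1487, 0.2233]
ee_rot: [-2.506, -1.893, 0.001]
force: [-8.9, 2.2, 4.5]
width: 0.103
```

```bash
python3 st.py
```

```text
t 14.0833 pos [ 0.5846 -0.1487  0.2233] F [-8.86  2.19  4.53] M [0.57 2.2  0.03] w 0.103 yawy -15.86 z [-1.e-03  5.e-04 -1.e+00]
j [-0.3   0.48  0.67  1.7  -0.33  1.08  0.2 ]
along 80.63 lat -0.11 Falong -9.12
```

Floor felt (Fz rose 4 N at exactly the predicted height). Ease back 1.8 mm so the keeper clamps the bar to the lip, check, then release.

Call:
step_arm(
  plan=[
    {"wx": 0, "wy": 0, "wz": 0, "tx": 0, "ty": -0.06, "tz": 0, "hand": 0},
    {"wx": 0, "wy": 0, "wz": 0, "tx": 0, "ty": -0.06, "tz": 0, "hand": 0},
    {"wx": 0, "wy": 0, "wz": 0, "tx": 0, "ty": -0.06, "tz": 0, "hand": 0},
    {"wx": 0, "wy": 0, "wz": 0, "tx": 0, "ty": 0, "tz": 0, "hand": 0},
    {"wx": 0, "wy": 0, "wz": 0, "tx": 0, "ty": 0, "tz": 0, "hand": 0},
    {"wx": 0, "wy": 0, "wz": 0, "tx": 0, "ty": 0, "tz": 0, "hand": 0},
    {"wx": 0, "wy": 0, "wz": 0, "tx": 0, "ty": 0, "tz": 0, "hand": 0},
    {"wx": 0, "wy": 0, "wz": 0, "tx": 0, "ty": 0, "tz": 0, "hand": 0},
    {"wx": 0, "wy": 0, "wz": 0, "tx": 0, "ty": 0, "tz": 0, "hand": 0},
    {"wx": 0, "wy": 0, "wz": 0, "tx": 0, "ty": 0, "tz": 0, "hand": 0},
  ],
)

```text
clock: 14.92
position: [0.5834, -0.1483, 0.2234]
ee_rot: [2.506, 1.894, 0.0]
force: [-5.6, 2.1, 2.2]
width: 0.108
```

```bash
python3 st.py
python3 -c "
from h import *
i,d,c=shot('side','s8'); i3,d,c=shot('wrist','w8')
a=cv2.resize(i[150:310,220:420],None,fx=2,fy=2);b=cv2.resize(i3[140:300,200:400],None,fx=2,fy=2);cv2.imwrite('pics/s8c.png',np.hstack([a,b])[:,:,::-1])"
```

```text
t 14.9167 pos [ 0.5834 -0.1483  0.2234] F [-5.64  2.13  2.19] M [ 0.36  1.55 -0.01] w 0.108 yawy -15.86 z [ 1.e-04 -1.e-04 -1.e+00]
j [-0.3   0.47  0.67  1.7  -0.33  1.08  0.2 ]
along 79.43 lat -0.09 Falong -6.01
```

View pics/s8c.png

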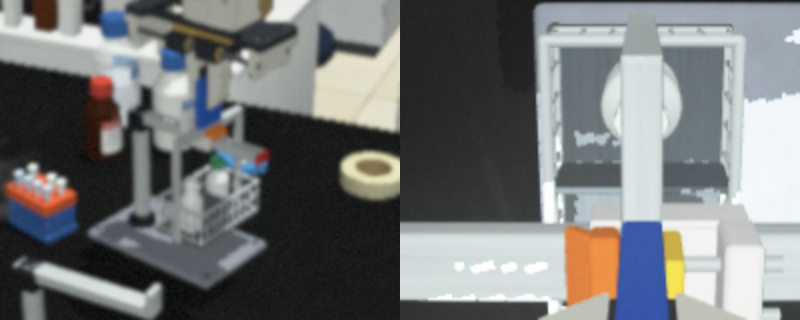

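Still carrying the spring; ease another 0.8 mm until the lip takes it, then open.

Call:
step_arm(
  plan=[
    {"wx": 0, "wy": 0, "wz": 0, "tx": 0, "ty": -0.04, "tz": 0, "hand": 0},
    {"wx": 0, "wy": 0, "wz": 0, "tx": 0, "ty": -0.04, "tz": 0, "hand": 0},
    {"wx": 0, "wy": 0, "wz": 0, "tx": 0, "ty": 0, "tz": 0, "hand": 0},
    {"wx": 0, "wy": 0, "wz": 0, "tx": 0, "ty": 0, "tz": 0, "hand": 0},
    {"wx": 0, "wy": 0, "wz": 0, "tx": 0, "ty": 0, "tz": 0, "hand": 0},
    {"wx": 0, "wy": 0, "wz": 0, "tx": 0, "ty": 0, "tz": 0, "hand": 0},
    {"wx": 0, "wy": 0, "wz": 0, "tx": 0, "ty": 0, "tz": 0, "hand": 0},
    {"wx": 0, "wy": 0, "wz": 0, "tx": 0, "ty": 0, "tz": 0, "hand": 0},
    {"wx": 0, "wy": 0, "wz": 0, "tx": 0, "ty": 0, "tz": 0, "hand": 0},
    {"wx": 0, "wy": 0, "wz": 0, "tx": 0, "ty": 0, "tz": 0, "hand": 0},
  ],
)

```text
clock: 15.85
position: [0.5828, -0.1481, 0.2233]
ee_rot: [2.506, 1.894, 0.0]
force: [-5.7, 0.7, 2.4]
width: 0.105
```

```bash
python3 st.py
```

```text
t 15.85 pos [ 0.5828 -0.1481  0.2233] F [-5.72  0.75  2.44] M [ 0.24  1.34 -0.03] w 0.105 yawy -15.85 z [ 5.e-04 -2.e-04 -1.e+00]
j [-0.3   0.47  0.67  1.71 -0.33  1.08  0.2 ]
along 78.81 lat -0.01 Falong -5.71
```

Call:
step_arm(
  plan=[
    {"wx": 0, "wy": 0, "wz": 0, "tx": 0, "ty": -0.04, "tz": 0, "hand": 0},
    {"wx": 0, "wy": 0, "wz": 0, "tx": 0, "ty": 0, "tz": 0, "hand": 0},
    {"wx": 0, "wy": 0, "wz": 0, "tx": 0, "ty": 0, "tz": 0, "hand": 0.13},
    {"wx": 0, "wy": 0, "wz": 0, "tx": 0, "ty": 0, "tz": 0, "hand": 0.16},
    {"wx": 0, "wy": 0, "wz": 0, "tx": 0, "ty": 0, "tz": 0, "hand": 0.2},
    {"wx": 0, "wy": 0, "wz": 0, "tx": 0, "ty": 0, "tz": 0, "hand": 0.3},
    {"wx": 0, "wy": 0, "wz": 0, "tx": 0, "ty": 0, "tz": 0, "hand": 0.4},
    {"wx": 0, "wy": 0, "wz": 0, "tx": 0, "ty": 0, "tz": 0, "hand": 0.5},
    {"wx": 0, "wy": 0, "wz": 0, "tx": 0, "ty": 0, "tz": 0, "hand": 0.5},
    {"wx": 0, "wy": 0, "wz": 0, "tx": 0, "ty": 0, "tz": 0, "hand": 0.5},
  ],
)

```text
clock: 16.68
position: [0.5823, -0.1476, 0.2229]
ee_rot: [2.506, 1.894, 0.0]
force: [-0.3, 0.4, 0.1]
width: 0.483
```

Call:
step_arm(
  plan=[
    {"wx": 0, "wy": 0, "wz": 0, "tx": 0, "ty": 0, "tz": -0.3, "hand": 0.5},
    {"wx": 0, "wy": 0, "wz": 0, "tx": 0, "ty": 0, "tz": -0.8, "hand": 0.5},
    {"wx": 0, "wy": 0, "wz": 0, "tx": 0, "ty": 0, "tz": -1.2, "hand": 0.5},
    {"wx": 0, "wy": 0, "wz": 0, "tx": 0, "ty": 0, "tz": -1.5, "hand": 0.5},
    {"wx": 0, "wy": 0, "wz": 0, "tx": 0, "ty": 0, "tz": -1.5, "hand": 0.5},
    {"wx": 0, "wy": 0, "wz": 0, "tx": 0, "ty": 0, "tz": -1.5, "hand": 0.5},
    {"wx": 0, "wy": 0, "wz": 0, "tx": 0, "ty": 0, "tz": -1.2, "hand": 0.5},
    {"wx": 0, "wy": 0, "wz": 0, "tx": 0, "ty": 0, "tz": -0.8, "hand": 0.5},
    {"wx": 0, "wy": 0, "wz": 0, "tx": 0, "ty": 0, "tz": -0.3, "hand": 0.5},
    {"wx": 0, "wy": 0, "wz": 0, "tx": 0, "ty": 0, "tz": 0, "hand": 0.5},
  ],
)

```text
clock: 17.52
position: [0.5826, -0.1478, 0.315]
ee_rot: [2.506, 1.894, 0.002]
force: [0.7, 0.4, 1.0]
width: 0.502
```

```bash
python3 st.py
python3 -c "
from h import *
i,d,c=shot('side','s9'); i3,d,c=shot('wrist','w9')
a=cv2.resize(i[150:310,220:420],None,fx=4,fy=3.75);cv2.imwrite('pics/s9c.png',a[:,:,::-1])"
```

```text
t 17.5167 pos [ 0.5826 -0.1478  0.315 ] F [0.65 0.35 1.04] M [-0.11  0.06 -0.03] w 0.502 yawy -15.84 z [ 1.6e-03 -1.0e-04 -1.0e+00]
j [-0.33  0.4   0.71  1.58 -0.27  1.27  0.15]
along 78.53 lat 0.17 Falong 0.53
```

View pics/s9c.png

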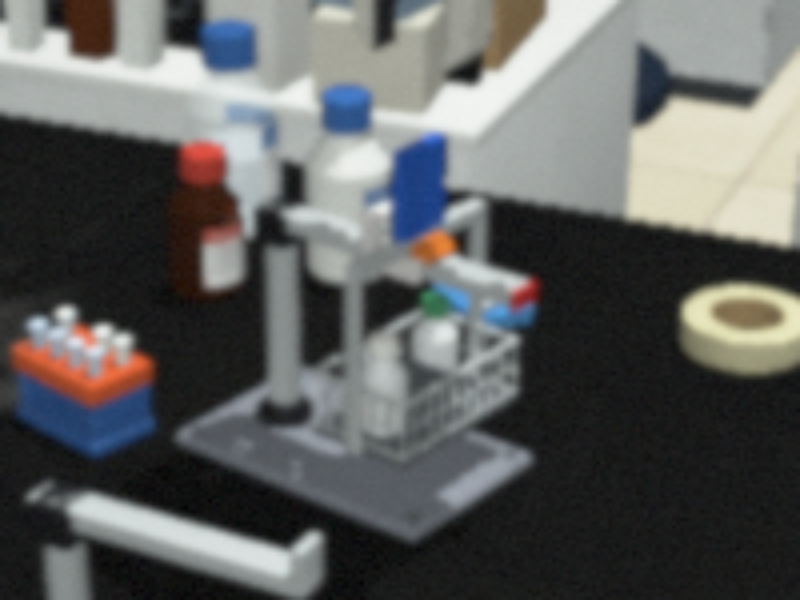

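View pics/w9.png

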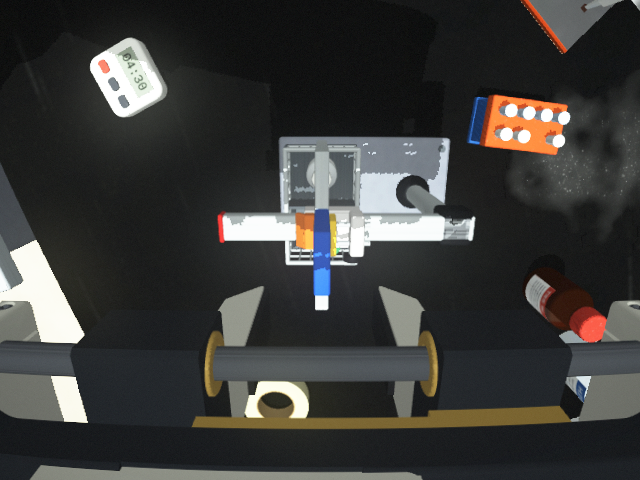

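Basket hangs upright on the grey stand, bar between the orange lip (305,230) and keeper (335,235). Numeric check of seating.

```bash
python3 - <<'E'
from h import *
i,d,c=load('w9'); h=cv2.cvtColor(i,cv2.COLOR_RGB2HSV)
a=np.radians(-15.8); ax=np.array([np.cos(a),np.sin(a)]); ay=np.array([-ax[1],ax[0]]); tip=np.array([.507,-.1266])
def rep(n,m,zl,zh):
    v,u=np.nonzero(m&(d>0))
    p=cv2.undistortPoints(np.stack([u,v],1).astype(float).reshape(-1,1,2),c['mtx'],c['dist_coeffs'])[:,0]
    P=(np.c_[p,np.ones(len(p))]*d[v,u][:,None]-c['t'].ravel())@c['R']; P=P[(P[:,2]>zl)&(P[:,2]<zh)]
    q=(P[:,:2]-tip)@np.c_[ax,ay]
    print(n,len(P),'along',np.percentile(q[:,0],[2,50,98]).round(4),'lat',np.percentile(q[:,1],[2,50,98]).round(4),'z',np.percentile(P[:,2],[2,50,98]).round(4)); return q,P
def B(u0,u1,v0,v1):
    m=np.zeros(d.shape,bool); m[v0:v1,u0:u1]=1; return m
sat=(h[...,1]>120)&(h[...,2]>70)
rep('orange',B(290,350,205,260)&sat&(h[...,0]>=5)&(h[...,0]<=16),.173,.18)
rep('yellow',B(320,350,205,260)&sat&(h[...,0]>=20)&(h[...,0]<=32),.185,.2)
for r in [(145,165),(165,185),(185,205),(295,312)]: rep('bar %s'%(r,),B(310,332,*r),.165,.19)
rep('tab',B(305,340,205,300)&sat&(h[...,0]>=100)&(h[...,0]<=130),.232,.245)
E
python3 st.py
```

```text
orange 176 along [0.0635 0.068  0.0716] lat [-0.0086  0.008   0.0141] z [0.1731 0.1747 0.176 ]
yellow 194 along [0.0835 0.0856 0.0872] lat [-0.011   0.0026  0.0139] z [0.1873 0.1895 0.1909]
bar (145, 165) 222 along [0.0726 0.0774 0.0822] lat [0.0502 0.0551 0.0591] z [0.1684 0.1767 0.1783]
bar (165, 185) 295 along [0.0725 0.0774 0.0822] lat [0.0365 0.0433 0.0497] z [0.1753 0.1769 0.1782]
bar (185, 205) 280 along [0.0732 0.0777 0.0823] lat [0.0222 0.0291 0.0358] z [0.1753 0.1767 0.178 ]
bar (295, 312) 181 along [0.0728 0.0774 0.082 ] lat [-0.0595 -0.0538 -0.048 ] z [0.1754 0.1767 0.178 ]
tab 1069 along [0.0727 0.0774 0.0821] lat [-0.0189  0.0006  0.0193] z [0.2338 0.2357 0.237 ]
t 17.6167 pos [ 0.5821 -0.1475  0.3136] F [-0.53 -0.65 -0.37] M [-0.07  0.12 -0.  ] w 0.498 yawy -15.84 z [-5.e-04  2.e-04 -1.e+00]
j [-0.33  0.4   0.71  1.58 -0.27  1.27  0.15]
along 77.95 lat 0.32 Falong -0.33
```

```bash
python3 -c "
from cell import arm
print(arm.sign_off())"
```

```text
the job is handed in; nothing more can be done
None
```

I moved the basket, with both bottles, from the wash stand to the drying stand. It is fully home behind the orange lip, the gripper is clear of it, and the job was handed in at about 17.6 s of the 64 s allowed.

- **Lift and carry:** I gripped the blue tab, lifted 35 mm clear of the upturned tip, went out along the arm and carried the basket level across. It never came near the bench.
- **Keeper:** It was pressed back about 7 to 8 mm. The highest reading along the arm was 9 N, against 12 N at the end stop.
- **Seating:** The upward force rose about 4 N at the predicted seat height. I then eased back until the lip took the load before opening the gripper.
- **Last checks (wrist view):**
  - Bar centre 77.4 mm in from the tip, 77.5 expected.
  - Bar top at about 0.177 m, 0.178 expected.
  - Bar level, and square to the arm.
  - Keeper about 7 mm back; it should read about 6, so this agrees to within measurement error.
- **Rest of the scene:** Both bottles are upright in the basket. The timer, foam float and tape roll were not touched. I saw them in the last views but did not measure them again.

No check failed. One force reading just before I let go was noisy: it still showed 5.7 N along the arm when I expected it to be dropping.

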